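Mount the boot scraper on its two studs

ROBOT

A 6-joint arm with a two-finger parallel gripper is mounted at the origin on the work surface. World frame = base frame: x ahead of the robot, y to its left, z up, the work surface at z = 0. Lengths are in m, angles in rad, forces in N, time in s.
With the tool pointing down it reaches from about 0.35 to 0.875 m from the base axis. Payload 4.2 kg.
Tool frame: the origin (TCP) lies at the very end of the fingers, on their centre line; the grasp point (between the pads) lies 19 mm behind it; z points along the fingers, y is the line along which they close (so a half turn about z gives the same grasp; the last joint's range is limited). The gripper opens to 85 mm and grips with 20 to 120 N. Pads are 22 mm wide; open, the fingers measure 114 mm over their backs; the gripper's body (76 mm by 85 mm) begins 54 mm behind the grasp point. The pads swing forward as they close: fully open they stand 13 mm farther back than shut.
Start: joints at [-0.888, 0.385, 0.008, 0, -1.194, -0.259], TCP at [0.257, -0.57, 0.231] pointing down, gripper open.
Joint ranges: [-3.14, 3.14], [-1.21, 2.06], [-1.07, 1.41], [-3.16, 2.05], [-2.99, -0.16], [-3.1, 3.1]. Speed limits (rad/s): [2.79, 2.79, 3.14, 3.14, 3.14, 3.14].

INTERFACE

Orientations are given as a unit quaternion [x, y, z, w].
In Python, from station import get_obs, optics, close_job gives the robot as it stands.
- The arm moves only by the shell command python3 -m pendant 'ROWS' [FORCE]. ROWS is JSON, one flat list of numbers, 7 for each row, row after row: the closure in counts, from 0 (fully open) to 255 (shut), then the shift along the tool's x, y, z in mm, then the turn, a rotation vector about the tool's x, y, z in rad. In form: [gripper, dx, dy, dz, wx, wy, wz, gripper, dx, dy, dz, wx, wy, wz, ...]. A call has 1 to 10 rows; each row is the pose to reach, as a shift and turn from the pose commanded when the call began, along the tool's axes at that moment; what a row does not reach only later rows make up. A row lasts 1/12 s, in which the tool goes at most 41.7 mm and 7.16 degrees, less where a joint would pass 70% of its speed; a pose out of reach is approached as far as the arm can. A call with a gripper value outside its range is refused whole. The fingers move at their own pace and stop on an object; FORCE is the grip in N (left out, the last holds). Time passes only in rows, so rows that repeat a pose let the fingers close. It gives the time, the measured TCP pose, the force, the opening and the grip force at its end, in the units of the state.
- get_obs(): the state, without advancing time (a new reading comes with each control period).
- optics.get_image(name): name is "scene" or "top"; returns a dict with "color" (400x640x3 uint8, blue, green, red), "depth" (400x640 float32, m along the optical axis (not along the pixel's ray), 0 where there is no reading), "K" (3x3 intrinsics, pixels), "pose" (4x4, takes a point from camera to world coordinates). Camera axes: x right, y down, z forward; pixel columns grow to the right and rows downward; lengths in m; the calibration is good to about 2 mm. A picture is of the moment at which its call begins.
- close_job(): hands the job in; it is judged then, once.
The state is a dict: "t": time; "joints": joint angles; "joint_velocities": joint speeds; "tau": joint torques, N m; "eef_pos": TCP position; "tool_rot": TCP orientation; "ft_force": force on the tool from outside, world axes, zero at the start; "ft_torque": the same for the moment, N m; "gripper_width": opening from 0.0 (shut) to 1.0 (fully open); "grasp_force": force on a finger pad.
Only numpy, scipy, OpenCV 4.12 (cv2) and the standard library are available. Lean on these libraries where they do the work, as an engineer would, in place of code of your own. Each camera call takes 0.05 s, during which the arm holds its last target. There are 200 camera calls.

TASK

Slide the blue boot scraper along the shelf so that both holes of its back plate go over the two brass studs of the grey bracket (their bar may be clamped a little to the left or right: look or feel), and press it gently home until the plate is flush with the bracket and the orange catch has snapped down behind it. Keep the scraper standing on the shelf all the time (do not lift or tip it), leave the other things where they are, and take the arm away from it at the end.

Things in the scene. Friction and masses are not known exactly. Their poses are not given: they have to be found in the camera images.
- bracket: Grey steel bracket bolted to the shelf, never moves. Origin: at shelf level, middle of its upright face, which looks along its +x (away from the robot): 230 mm wide (y), 56 mm high, with a foot reaching 56 mm behind the face. It carries two brass studs 160 mm apart (see stud_slots) and, over the middle, a 34 mm wide mast and roof: top 86 mm above the shelf, reaching 21 mm beyond the face.
- scraper: Loose boot scraper, 0.5 to 0.95 kg, standing on the shelf. Origin: at shelf level, middle of its back plate's outer face, which looks along its -x. Back plate: upright steel, x 0 to 6 mm, 200 mm wide (y), 55 mm high, two 13 mm holes through it along x. When mounted, its axes are parallel to the bracket's and its origin lies on the bracket's face. Sliding it takes some 3 to 10 N.
- pad (a point): Middle of the scraper's ribbed blue pad on its dark base, 20 mm above the shelf; axes as the scraper. The pad is a block 85 mm deep (scraper's x from 6 to 91 mm), 110 mm wide (y -55 to +55), 40 mm high, with flat upright sides; too large to grip, easily pushed.
- hole_left (a point): Mouth of the scraper's hole at y = +80 mm, on the outer face of the back plate; axes as the scraper.
- hole_right (a point): Mouth of the scraper's hole at y = -80 mm; axes as the scraper.
- catch_nose (a point): Axis of the orange catch nose, when down, in the middle of the bracket: a 20 mm thick bar, 26 mm long along the bracket's y, 12 mm beyond the bracket's face, 62.5 mm above the shelf; its underside hangs 2.5 mm lower than the top of the back plate.
- stud_slots (a point): Middle of the row of studs' slots on the bracket's face, 25 mm up; axes as the bracket. Two brass studs point along +x, 160 mm apart: 10 mm diameter, 30 mm long, the last 8 mm tapering to a 5 mm tip. They share a bar, clamped beforehand anywhere up to 10 mm to either side, so they stand at y = 80 + d and -80 + d mm, d from -10 to 10, not reported: look or feel for them (a light touch does no harm).
- catch (a joint): Lift of the sprung catch nose in m, 0 = down. The top edge of the back plate lifts it about 2.5 mm as it passes under, in the last 15 mm of the way, which takes roughly 5 to 15 N of extra push; then it drops behind the plate (lift under 1 mm) and holds it.
- tin_low: Bystander: shoe-polish tin, 79 dia x 27 mm, red lid; origin at the centre of its underside.
- tin_top: Bystander: second tin, brass-coloured lid, stacked on the first; origin at the centre of its underside.
- ashtray: Bystander: empty green glass ashtray, 110 dia x 32 mm, thick-walled; origin at the centre of its underside.
- cream: Bystander: small amber jar, 44 dia x 90 mm; origin at the centre of its underside.
- brush: Bystander: wooden shoe brush, 150 x 50 x 42 mm; origin at the centre of its underside.
- shoehorn: Bystander: flat steel shoehorn, 170 x 32 x 4 mm; origin at the centre of its underside.
- sponge_case: Bystander: black sponge case, 90 x 55 x 35 mm; origin at the centre of its underside.
Mind the look-alikes: they are no part of the job. What is meant by the scraper is not pink, and is the larger of those in its own colour.

How it is judged:
By the outcome, as a careful person would: the job done as asked, in the order asked, and still so for the second after the job is handed in, with the robot touching nothing.
It also fails if it takes over 72 s, if anything falls off the work surface, if the arm or the gripper's body presses on something with over 40 N, if the wrist force passes 120 N, or if a joint passes its speed limit or range.

## Working session

There is one attempt and no reset: what is moved stays moved. The work goes in short steps, Python scripts to look and compute and a shell command to move; the robot and the scene stay as the last step left them, time stands still between calls to the robot, and variables do not carry over. Pictures are saved under pics/ and viewed, at most 10 in all, crops included, and the job is handed in when it is done.

```bash
mkdir -p pics; ls
python3 - <<'E'
from station import get_obs, optics
import cv2,numpy as np
for n in("scene","top"):
    r=optics.get_image(n); cv2.imwrite(f"pics/{n}0.png",r["color"]); np.savez(f"{n}0.npz",**r)
    print(n,np.round(r["K"],1).tolist(),np.round(r["pose"],3).tolist())
o=get_obs(); print({k:np.round(v,3).tolist() for k,v in o.items()})
E
```

```text
pics
scene [[500.0, 0.0, 320.3], [0.0, 500.0, 200.5], [0.0, 0.0, 1.0]] [[-0.825, 0.361, -0.435, 1.174], [0.565, 0.549, -0.616, 0.956], [0.016, -0.754, -0.657, 1.067], [0.0, 0.0, 0.0, 1.0]]
top [[383.3, 0.0, 324.9], [0.0, 383.3, 191.2], [0.0, 0.0, 1.0]] [[-0.026, -0.987, 0.16, 0.341], [-0.999, 0.03, 0.02, 0.001], [-0.024, -0.159, -0.987, 1.244], [0.0, 0.0, 0.0, 1.0]]
{'t': 0.1, 'joints': [-0.888, 0.386, 0.007, -0.0, -1.194, -0.259], 'joint_velocities': [-0.0, -0.001, 0.003, 0.0, 0.001, 0.0], 'tau': [-0.0, -39.332, 18.893, 4.198, -0.003, -0.0], 'eef_pos': [0.257, -0.569, 0.23], 'tool_rot': [-0.21, 0.978, 0.001, -0.0], 'ft_force': [-0.207, 0.168, -0.353], 'ft_torque': [0.031, 0.027, 0.038], 'grasp_force': 0.0, 'gripper_width': 1.005}
```

View pics/scene0.png

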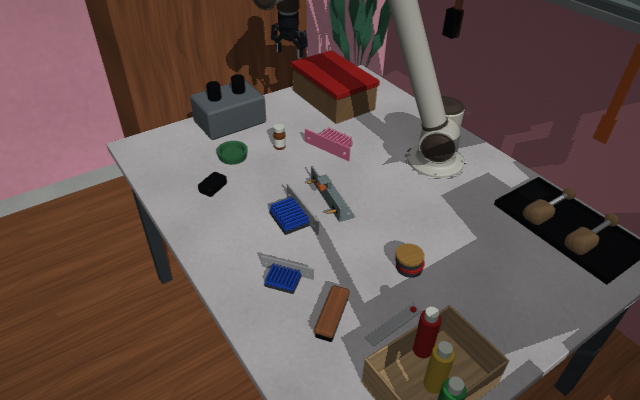

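View pics/top0.png

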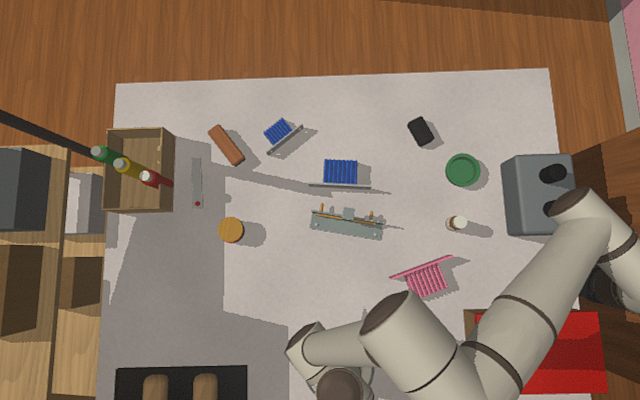

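The scene view shows the large blue scraper near (293,213) and the bracket near (330,195). In the top view the scraper is at (340,172), beyond the bracket at (347,222), so it has to be pulled toward the robot. The small blue one at (278,130) and the pink one at (425,275) are the look-alikes.

```bash
cat > h.py <<'E'
import numpy as np,cv2
from station import get_obs, optics
def ray(r,px,z):
    K,P=r["K"],r["pose"]; px=np.atleast_2d(px).astype(float)
    d=np.c_[(px-[K[0,2],K[1,2]])/[K[0,0],K[1,1]],np.ones(len(px))]@P[:3,:3].T
    o=P[:3,3]; return o+d*((z-o[2])/d[:,2])[:,None]
def cloud(r):
    v,u=np.mgrid[:400,:640]; d=r["depth"].astype(float); K,P=r["K"],r["pose"]
    c=np.stack([(u-K[0,2])/K[0,0]*d,(v-K[1,2])/K[1,1]*d,d],-1)
    w=c@P[:3,:3].T+P[:3,3]; w[d<=0]=np.nan; return w
def blue(r):
    h=cv2.cvtColor(r["color"],cv2.COLOR_BGR2HSV)
    m=cv2.inRange(h,(105,120,40),(130,255,255))
    m=cv2.morphologyEx(m,cv2.MORPH_CLOSE,np.ones((5,5)))
    return sorted(cv2.findContours(m,0,2)[0],key=cv2.contourArea)[::-1],h
E
python3 - <<'E'
from h import *
np.set_printoptions(precision=4,suppress=True)
for n in("scene","top"):
    r=dict(np.load(n+"0.npz")); cs,h=blue(r); W=cloud(r)
    for c in cs[:2]:
        b=cv2.minAreaRect(c); print(n,cv2.contourArea(c),b)
        print(ray(r,cv2.boxPoints(b),.04)[:,:2].tolist())
    m=np.zeros((400,640),np.uint8);cv2.drawContours(m,cs,0,1,-1)
    c=W[m>0]; print("padtop",np.nanmedian(c,0))
    # upright things near scraper/bracket
    X,Y,Z=W[...,0],W[...,1],W[...,2]
    for nm,x0,x1,lo,hi in(("plate",.35,.7,.049,.062),("brtop",.2,.6,.05,.062),("high",.2,.6,.07,.095)):
        k=(Z>lo)&(Z<hi)&(X>x0)&(X<x1)&(abs(Y+.05)<.25); print(nm,k.sum())
        nl,l,s,ct=cv2.connectedComponentsWithStats(k.astype(np.uint8),connectivity=8)
        for i in range(1,nl):
            if s[i,4]>25:
                q=W[l==i]; print("  ",ct[i],s[i,4],"min",q.min(0),"max",q.max(0),"fit",cv2.fitLine(q[:,:2].astype(np.float32),2,0,.01,.01).ravel())
    x,y,w_,h_=(270,150,100,100) if n=="scene" else (290,145,120,110)
    cv2.imwrite(f"pics/{n}c.png",cv2.resize(r["color"][y:y+h_,x:x+w_],None,fx=5,fy=5,interpolation=2))
E
cd pics; python3 -c "
import cv2
a=cv2.imread('scenec.png');b=cv2.imread('topc.png');
print(a.shape,b.shape)"
```

```text
scene 776.0 ((288.69232177734375, 213.53843688964844), (35.50081253051758, 27.735008239746094), 56.30992889404297)
[[0.6466860114285925, -0.07435603983424244], [0.5485378142184808, -0.09797814321282172], [0.571881383714671, 0.05104242284260774], [0.6631858962343792, 0.06819472918952152]]
scene 628.0 ((282.52490234375, 276.9066467285156), (32.78757095336914, 22.22340202331543), 14.931416511535645)
[[0.8053813246266596, 0.1839022103957063], [0.7552290320326214, 0.1270549477368066], [0.6995147186252827, 0.20051352875929496], [0.7512074588276885, 0.2535150411002096]]
padtop [ 0.6065 -0.0152  0.0362]
plate 256
   [314.7667 171.1667] 30 min [ 0.4277 -0.1559  0.0496] max [ 0.4433 -0.0961  0.0606] fit [ 0.1925  0.9813  0.4365 -0.1253]
   [302.8636 203.2727] 132 min [ 0.5437 -0.1203  0.049 ] max [0.5674 0.0804 0.0603] fit [ 0.083   0.9966  0.5561 -0.0141]
   [331.4457 196.3913] 92 min [ 0.4431 -0.0491  0.0492] max [0.4784 0.0728 0.062 ] fit [0.1608 0.987  0.465  0.0096]
brtop 319
   [333.2805 141.4512] 82 min [ 0.2573 -0.2994  0.0502] max [ 0.3082 -0.1668  0.0603] fit [ 0.329  -0.9443  0.2844
[... 1428 characters left out ...]
09] fit [ 0.1982  0.9802  0.4386 -0.1057]
brtop 365
   [338.8931 184.313 ] 131 min [ 0.5452 -0.1177  0.05  ] max [0.5643 0.0777 0.0613] fit [ 0.0809  0.9967  0.554  -0.0196]
   [325.8636 212.9848] 66 min [ 0.4534 -0.0231  0.0509] max [0.4751 0.07   0.0616] fit [0.1972 0.9804 0.4645 0.0238]
   [367.8939 220.1212] 66 min [ 0.4284 -0.152   0.0508] max [ 0.4496 -0.0599  0.0609] fit [ 0.1982  0.9802  0.4386 -0.1057]
   [412.4646 270.4343] 99 min [ 0.2589 -0.2994  0.0505] max [ 0.3062 -0.1676  0.0599] fit [ 0.3197 -0.9475  0.2827 -0.2335]
high 137
   [347.6204 213.7591] 137 min [ 0.4377 -0.0623  0.0718] max [ 0.478  -0.0252  0.0925] fit [ 0.9918 -0.1277  0.4571 -0.0426]
(500, 500, 3) (550, 600, 3)
```

View pics/topc.png

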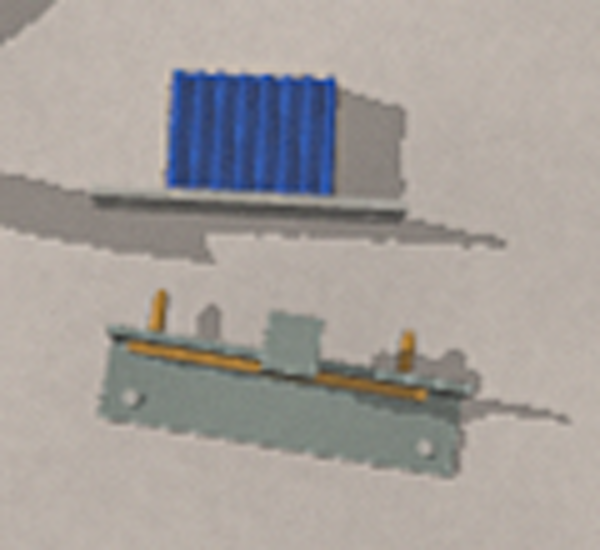

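View pics/scenec.png

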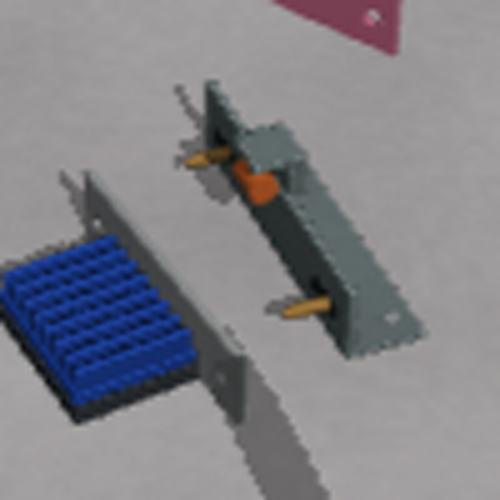

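The crops show both studs: tips at about (322.6,203.4) and (371.6,211.6) in the full top image. The scraper sits left of the studs and is turned about 7° relative to the bracket. Next I'll locate the studs precisely and work out the first move.

```bash
cat >> h.py <<'E'
np.set_printoptions(precision=4,suppress=True)
from scipy.spatial.transform import Rotation as Ro
def to(x,y,z,yaw,o=None):
    "shift mm / turn about tool z, to TCP xyz with tool y at angle yaw (rad, world; half-turn alike)"
    o=o or get_obs(); R=Ro.from_quat(o["tool_rot"]).as_matrix()
    s=R.T@(np.array([x,y,z])-o["eef_pos"])*1000
    cur=np.arctan2(R[1,1],R[0,1]); d=(yaw-cur+np.pi/2)%np.pi-np.pi/2
    print("shift",s.round(1),"wz",round(-d,3),"rows>=",np.ceil(max(np.linalg.norm(s)/41.7,abs(d)/.125)),"up err",R[:,2].round(3))
def studs(r,b=None):
    h=cv2.cvtColor(r["color"],cv2.COLOR_BGR2HSV); m=cv2.inRange(h,(14,120,60),(28,255,255))
    nl,l,s,ct=cv2.connectedComponentsWithStats(m)
    for i in range(1,nl):
        if s[i,4]>5:
            v,u=np.where(l==i); p=ray(r,np.c_[u,v],.025)[:,:2]
            if .4<p[:,0].mean()<.55 and -.2<p[:,1].mean()<.15: print(ct[i].round(1),s[i,4],"mean",p.mean(0),"lo",p.min(0),"hi",p.max(0))
def plate(r):
    W=cloud(r); k=(W[...,2]>.049)&(W[...,2]<.062)&(W[...,0]>.35)&(W[...,0]<.7)&(abs(W[...,1]+.05)<.25)
    nl,l,s,ct=cv2.connectedComponentsWithStats(k.astype(np.uint8))
    for i in range(1,nl):
        if s[i,4]>40:
            q=W[l==i][:,:2].astype(np.float32); f=cv2.fitLine(q,2,0,.01,.01).ravel(); d=f[:2]*np.sign(f[1])
            t=(q-f[2:])@d; c=f[2:]+d*(t.min()+t.max())/2
            print("edge",s[i,4],"mid",c,"len",np.ptp(t),"yaw",-np.arctan2(d[0],d[1]))
E
python3 - <<'E'
from h import *
for n in("scene","top"):
    r=dict(np.load(n+"0.npz")); print(n); studs(r); plate(r)
r=dict(np.load("top0.npz")); print("stud tips,bases top",ray(r,[[322.5,203.4],[321.6,211],[371.6,211.6],[370.8,219]],.025)[:,:2])
r=dict(np.load("scene0.npz")); print("scene tips,bases",ray(r,[[270+183/5,150+161/5],[270+228/5,150+154/5],[270+283/5,150+314/5],[270+328/5,150+304/5]],.025)[:,:2])
to(.60,.10,.20,-.08)
E
```

```text
scene
[311.2 181. ] 16 mean [ 0.4543 -0.1197] lo [ 0.4407 -0.1245] hi [ 0.4688 -0.1146]
[331.6 210.9] 21 mean [0.4831 0.0379] lo [0.4692 0.0323] hi [0.498  0.0443]
edge 132 mid [ 0.5556 -0.02  ] len 0.20139536 yaw -0.083069645
edge 92 mid [0.4653 0.0115] len 0.12380382 yaw -0.16149792
top
[321.2 206.9] 17 mean [0.4875 0.0386] lo [0.4777 0.0359] hi [0.5001 0.0428]
[328.7 215.9] 57 mean [0.4582 0.0155] lo [ 0.4502 -0.0235] hi [0.4685 0.0559]
[370.9 214.9] 14 mean [ 0.4576 -0.1188] lo [ 0.4475 -0.1226] hi [ 0.4667 -0.1154]
[363.7 221.9] 36 mean [ 0.4359 -0.095 ] lo [ 0.4282 -0.1273] hi [ 0.4428 -0.0613]
edge 137 mid [ 0.5539 -0.0198] len 0.19574344 yaw -0.0796767
edge 68 mid [0.4644 0.0234] len 0.095214754 yaw -0.19821484
edge 66 mid [ 0.4385 -0.1059] len 0.0943864 yaw -0.19948502
stud tips,bases top [[ 0.4988  0.0343]
 [ 0.4744  0.0378]
 [ 0.4679 -0.1214]
 [ 0.4444 -0.1178]]
scene tips,bases [[ 0.4705 -0.1228]
 [ 0.4414 -0.1125]
 [ 0.5011  0.0367]
 [ 0.4726  0.0445]]
shift [-588.   468.9   31.2] wz -1.067 rows>= 19.0 up err [-0.001  0.002 -1.   ]
```

Both views agree: stud midpoint ≈ (0.4708, -0.0405) and bracket yaw ≈ -0.193. The scraper has to go about 35 mm right and turn by -0.11. I'll do that with two fingers against the pad's left side, then pull from the far side.

```bash
python3 -m pendant '[150,-588,469,30,0,0,-1.067,150,-588,469,30,0,0,-1.067,150,-588,469,30,0,0,-1.067,150,-588,469,30,0,0,-1.067,150,-588,469,30,0,0,-1.067,150,-588,469,30,0,0,-1.067,150,-588,469,30,0,0,-1.067,150,-588,469,30,0,0,-1.067,150,-588,469,30,0,0,-1.067,150,-588,469,30,0,0,-1.067]'; python3 -c "
from h import *
to(.608,.066,.15,-.08)"
```

```text
t: 0.93
eef_pos: [0.4472, -0.1971, 0.2145]
tool_rot: [-0.679, 0.734, 0.0, -0.0]
ft_force: [0.4, -1.1, 0.3]
gripper_width: 0.412
grasp_force: 0.0
shift [-274.8 -140.    64.5] wz 0.002 rows>= 8.0 up err [-0.  0. -1.]
```

```bash
python3 -m pendant '[150,-275,-140,40,0,0,0,150,-275,-140,40,0,0,0,150,-275,-140,40,0,0,0,150,-275,-140,40,0,0,0,150,-275,-140,40,0,0,0,150,-275,-140,40,0,0,0,150,-275,-140,40,0,0,0,150,-275,-140,40,0,0,0,150,-275,-140,40,0,0,0,150,-275,-140,40,0,0,0]'; python3 -c "
from h import *
to(.608,.066,.012,-.08)"
```

```text
t: 1.77
eef_pos: [0.6082, 0.0647, 0.1734]
tool_rot: [-0.679, 0.734, 0.001, -0.001]
ft_force: [0.5, -0.2, 0.1]
gripper_width: 0.413
grasp_force: 0.0
shift [ -1.4  -0.1 161.4] wz 0.002 rows>= 4.0 up err [-0.002 -0.001 -1.   ]
```

```bash
python3 -m pendant '[150,-1.5,0,40,0,0,0,150,-1.5,0,80,0,0,0,150,-1.5,0,120,0,0,0,150,-1.5,0,150,0,0,0,150,-1.5,0,161,0,0,0,150,-1.5,0,161,0,0,0,150,-1.5,0,161,0,0,0]'
python3 - <<'E'
from h import *
for n in("scene","top"):
    r=optics.get_image(n); plate(r)
    if n=="scene": cv2.imwrite("pics/s1.png",cv2.resize(r["color"][120:280,230:420],None,fx=4,fy=3.7,interpolation=2))
E
```

```text
t: 2.35
eef_pos: [0.6087, 0.0643, 0.0143]
tool_rot: [-0.678, 0.735, -0.0, 0.0]
ft_force: [0.5, 0.6, -0.3]
gripper_width: 0.413
grasp_force: 0.0
edge 85 mid [0.4659 0.0184] len 0.110692665 yaw -0.17017397
edge 117 mid [ 0.5529 -0.0308] len 0.17324643 yaw -0.07958361
edge 64 mid [0.4645 0.0234] len 0.095256746 yaw -0.20027657
edge 64 mid [ 0.4387 -0.1059] len 0.09429848 yaw -0.20158502
```

View pics/s1.png

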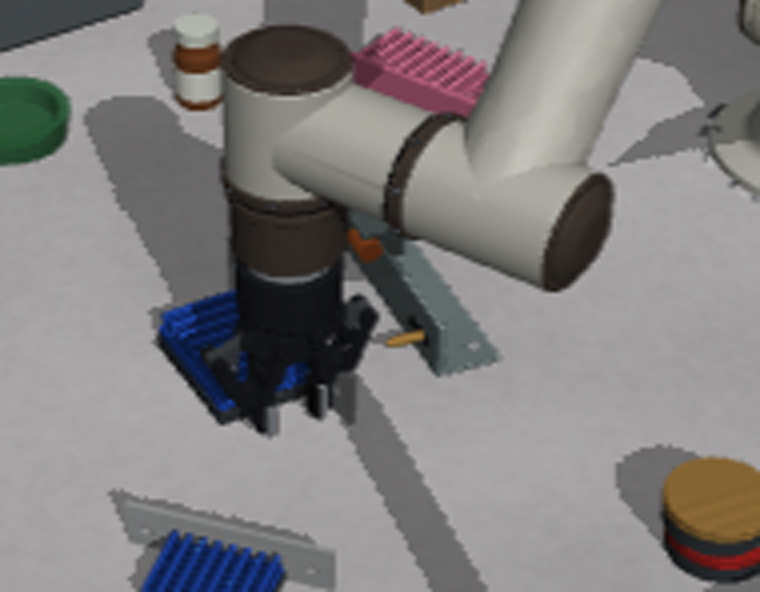

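Both fingers are down beside the pad's left side, at about (270,400) and (318,400) in the crop, clear of the plate. I'll push right while turning.

```bash
python3 -m pendant '[150,12,0,0,0,0,0,150,20,0,0,0,0,0.01,150,25,-0.5,0,0,0,0.02,150,30,-1,0,0,0,0.035,150,35,-1,0,0,0,0.05,150,40,-1.5,0,0,0,0.065,150,45,-2,0,0,0,0.08,150,50,-2,0,0,0,0.095,150,55,-2.5,0,0,0,0.113,150,55,-2.5,0,0,0,0.113]'
python3 - <<'E'
from h import *
for n in("scene","top"):
    r=optics.get_image(n); plate(r)
    for c in blue(r)[0][:2]: print(cv2.minAreaRect(c),ray(r,cv2.boxPoints(cv2.minAreaRect(c)),.04)[:,:2].ravel())
E
```

```text
t: 3.28
eef_pos: [0.6071, 0.0094, 0.014]
tool_rot: [-0.635, 0.772, -0.0, 0.0]
ft_force: [1.6, 2.3, 1.7]
gripper_width: 0.409
grasp_force: 1.1
edge 83 mid [0.4651 0.0089] len 0.12423067 yaw -0.14945585
((282.52490234375, 276.9066467285156), (32.78757095336914, 22.22340202331543), 14.931416511535645) [0.8054 0.1839 0.7552 0.1271 0.6995 0.2005 0.7512 0.2535]
((276.4999694824219, 209.50003051757812), (28.94291114807129, 12.98045825958252), 74.74488067626953) [ 0.6273 -0.1137  0.5859 -0.1063  0.633   0.0166  0.6715  0.0087]
edge 106 mid [ 0.5436 -0.0685] len 0.15003613 yaw -0.19475861
edge 67 mid [0.4644 0.0235] len 0.09538648 yaw -0.19811448
edge 66 mid [ 0.4386 -0.106 ] len 0.09443554 yaw -0.20125468
((349.5, 172.5), (33.04419708251953, 22.851459503173828), 9.462321281433105) [ 0.5679  0.0039  0.6415 -0.0104  0.6202 -0.1144  0.5472 -0.0992]
((277.4474182128906, 131.0432891845703), (15.620235443115234, 23.975242614746094), 50.52753829956055) [0.7361 0.2222 0.7862 0.1609 0.7437 0.1287 0.6942 0.1897]
```

```bash
python3 -m pendant '[150,3,0,0,0,0,0,150,6,0,0,0,0,0.003,150,9,0,0,0,0,0.005,150,9,0,0,0,0,0.005,150,4,0,0,0,0,0,150,-20,0,0,0,0,0,150,-30,0,-40,0,0,0,150,-30,0,-80,0,0,0,150,-30,0,-120,0,0,0,150,-30,0,-120,0,0,0]'
python3 - <<'E'
from h import *
yb=np.array([.193]);u=np.array([np.sin(.196),np.cos(.196)])
for n in("scene","top"):
    r=optics.get_image(n); plate(r); studs(r)
    c=max(blue(r)[0],key=lambda c:cv2.contourArea(c) if abs(ray(r,cv2.minAreaRect(c)[0],.04)[0,1])<.12 else 0)
    p=ray(r,cv2.minAreaRect(c)[0],.04)[0,:2]; print("pad",p,"lat",p@u,cv2.minAreaRect(c)[1])
to(.72,-.085,.134,np.pi/2-.196)
E
```

```text
t: 4.22
eef_pos: [0.6168, 0.0403, 0.1423]
tool_rot: [-0.637, 0.771, -0.004, 0.006]
ft_force: [1.0, -0.3, 1.9]
gripper_width: 0.414
grasp_force: 0.0
edge 92 mid [ 0.5521 -0.0319] len 0.15593588 yaw -0.19943553
edge 94 mid [0.4654 0.0102] len 0.1259458 yaw -0.1508195
[331.6 210.9] 21 mean [0.4831 0.0379] lo [0.4692 0.0323] hi [0.498  0.0443]
pad [ 0.5994 -0.0501] lat 0.06756687464461973 (28.767499923706055, 31.66179084777832)
edge 134 mid [ 0.5461 -0.0538] len 0.19773051 yaw -0.19732329
edge 64 mid [0.4645 0.0233] len 0.09492132 yaw -0.19883284
edge 67 mid [ 0.4385 -0.1058] len 0.09411617 yaw -0.19835076
[321.2 206.9] 17 mean [0.4875 0.0386] lo [0.4777 0.0359] hi [0.5001 0.0428]
[328.3 215.8] 59 mean [0.4585 0.0167] lo [ 0.4502 -0.0235] hi [0.4685 0.0559]
[371.  214.9] 15 mean [ 0.4575 -0.119 ] lo [ 0.4475 -0.1226] hi [ 0.4667 -0.1154]
[363.7 221.8] 35 mean [ 0.436  -0.0948] lo [ 0.4282 -0.1273] hi [ 0.4428 -0.0613]
pad [ 0.5913 -0.0645] lat 0.05191803128103811 (32.64264678955078, 22.89762306213379)
shift [ 101.7 -129.4    1.6] wz -1.568 rows>= 13.0 up err [ 0.002  0.001 -1.   ]
```

Aligned within about 1 mm laterally and in yaw (-0.197 against -0.198). Next I'll move to the far side.

```bash
python3 -c "
from h import *
print(np.array(get_obs()['joints']))
to(.666,-.078,.142,np.pi/2-.198)"; python3 -m pendant '[75,15,-20,0,0,0,0,75,20,-40,0,0,0,-0.12,75,30,-60,0,0,0,-0.24,75,40,-70,0,0,0,-0.36,75,60,-75,0,0,0,-0.48,75,80,-75,0,0,0,-0.6,75,105,-75,0,0,0,-0.72,75,105,-75,0,0,0,-0.84,75,105,-75,0,0,0,-0.96,75,105,-75,0,0,0,-1.08]'; python3 -c "
from h import *
print(np.array(get_obs()['joints']))
to(.666,-.078,.09,np.pi/2-.198)"
```

```text
[ 0.328   0.4453 -0.1523  0.     -0.971  -0.5212]
shift [105.2 -75.   -6.6] wz -1.566 rows>= 13.0 up err [ 0.002  0.001 -1.   ]
t: 5.15
eef_pos: [0.6639, -0.0789, 0.1309]
tool_rot: [0.943, -0.333, -0.003, 0.001]
ft_force: [-0.1, 0.3, -0.8]
gripper_width: 0.707
grasp_force: 0.0
[ 0.1229  0.5379 -0.0027 -0.0004 -1.0363  0.7685]
shift [ 1.3 -2.2 40.8] wz -0.482 rows>= 4.0 up err [-0.006 -0.    -1.   ]
```

```bash
python3 -m pendant '[75,1,-2,0,0,0,-0.12,75,1,-2,0,0,0,-0.24,75,1,-2,10,0,0,-0.36,75,1,-2,40,0,0,-0.482,75,1,-2,75,0,0,-0.482,75,1,-2,105,0,0,-0.482,75,1,-2,118,0,0,-0.482,75,1,-2,118,0,0,-0.482]'; python3 -c "
from h import *
R=Ro.from_quat(get_obs()['tool_rot']).as_matrix();print(R)
to(.6657,-.0778,.012,np.pi/2-.198)
to(.453*.9805+.0535*.1967+.102*.9805,-.453*.1967+.0535*.9805-.102*.1967,.012,np.pi/2-.198)
for n in('scene','top'): plate(optics.get_image(n))"
```

```text
t: 5.82
eef_pos: [0.6637, -0.0774, 0.0099]
tool_rot: [0.995, -0.101, -0.006, 0.001]
ft_force: [-0.3, 0.3, -0.6]
gripper_width: 0.7
grasp_force: 0.0
[[ 0.9794 -0.2014 -0.012 ]
 [-0.2014 -0.9795 -0.0008]
 [-0.0116  0.0032 -0.9999]]
shift [ 2.1 -0.  -2.1] wz -0.005 rows>= 1.0 up err [-0.012 -0.001 -1.   ]
shift [-110.9    1.7   -0.8] wz -0.005 rows>= 3.0 up err [-0.012 -0.001 -1.   ]
edge 107 mid [ 0.5489 -0.0491] len 0.18725236 yaw -0.19307193
edge 87 mid [0.4658 0.0158] len 0.115196645 yaw -0.14791736
edge 122 mid [ 0.5439 -0.0647] len 0.1750166 yaw -0.19855127
edge 63 mid [ 0.4387 -0.1059] len 0.094276264 yaw -0.20010538
```

```bash
python3 -m pendant '[75,-12,0,-1,0,0,-0.005,75,-20,0,-1,0,0,-0.005,75,-27,0,-1,0,0,-0.005,75,-35,0,-1,0,0,-0.005,75,-42,0,-1,0,0,-0.005,75,-49,0,-1,0,0,-0.005,75,-56,0,-1,0,0,-0.005,75,-63,0,-1,0,0,-0.005,75,-68,0,-1,0,0,-0.005,75,-68,0,-1,0,0,-0.005]'
python3 - <<'E'
from h import *
u=np.array([.1967,.9805])
for n in('scene','top'):
    r=optics.get_image(n); plate(r); studs(r)
    c=max(blue(r)[0],key=lambda c:cv2.contourArea(c) if abs(ray(r,cv2.minAreaRect(c)[0],.04)[0,1])<.12 else 0)
    p=ray(r,cv2.minAreaRect(c)[0],.04)[0,:2]; print("pad",p,"lat",p@u,cv2.minAreaRect(c)[1])
    a=r["color"][150:250,270:380] if n=="scene" else r["color"][150:250,290:400]
    globals()[n]=cv2.resize(a,None,fx=3.6,fy=5,interpolation=2)
cv2.imwrite("pics/m2.png",np.hstack([scene,top]))
E
```

```text
t: 6.75
eef_pos: [0.6015, -0.0629, 0.0178]
tool_rot: [0.995, -0.098, 0.001, -0.0]
ft_force: [3.5, -0.0, 1.7]
gripper_width: 0.706
grasp_force: 1.7
edge 120 mid [ 0.5037 -0.0462] len 0.20394692 yaw -0.19514081
edge 86 mid [0.4658 0.0113] len 0.12464225 yaw -0.12634704
[311.5 180.9] 15 mean [ 0.4533 -0.1195] lo [ 0.4407 -0.1245] hi [ 0.466  -0.1146]
[331.6 210.9] 21 mean [0.4831 0.0379] lo [0.4692 0.0323] hi [0.498  0.0443]
pad [ 0.5497 -0.0401] lat 0.0688180143059778 (28.504383087158203, 27.18879508972168)
edge 131 mid [ 0.5018 -0.0478] len 0.19339854 yaw -0.19570276
edge 65 mid [ 0.4386 -0.1061] len 0.09428667 yaw -0.19832012
[321.7 204.9] 7 mean [0.4942 0.0369] lo [0.4872 0.0359] hi [0.5001 0.0392]
[371.  214.9] 15 mean [ 0.4575 -0.119 ] lo [ 0.4475 -0.1226] hi [ 0.4667 -0.1154]
[332.5 216.4] 40 mean [0.456  0.0034] lo [ 0.4502 -0.0235] hi [0.4645 0.0304]
[363.6 221.8] 38 mean [ 0.4362 -0.0946] lo [ 0.4282 -0.1273] hi [ 0.4428 -0.0613]
pad [ 0.5472 -0.0553] lat 0.053392807383024536 (32.845428466796875, 23.345163345336914)
```

View pics/m2.png

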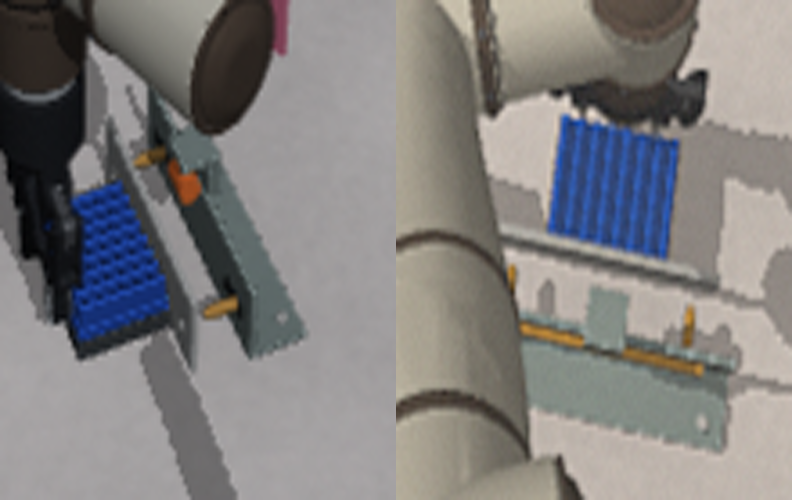

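The plate is in front of the stud tips and parallel, with the left stud at (222,307) and the right one at (150,158) in the scene half. Both holes line up within about 1.5 mm, so I'll continue slowly.

```bash
python3 -m pendant '[75,-3,0,0,0,0,0,75,-6,0,0,0,0,0,75,-9,0,0,0,0,0,75,-12,0,0,0,0,0,75,-14,0,0,0,0,0,75,-16,0,0,0,0,0,75,-18,0,0,0,0,0,75,-20,0,0,0,0,0,75,-22,0,0,0,0,0,75,-22,0,0,0,0,0]'
python3 - <<'E'
from h import *
for n in('scene','top'):
    r=optics.get_image(n); plate(r)
E
```

```text
t: 7.68
eef_pos: [0.5799, -0.0589, 0.0168]
tool_rot: [0.995, -0.098, 0.0, -0.0]
ft_force: [5.5, -0.6, 3.2]
gripper_width: 0.71
grasp_force: 2.2
edge 214 mid [ 0.4739 -0.0341] len 0.2071442 yaw -0.09950945
edge 121 mid [ 0.4806 -0.0422] len 0.19606803 yaw -0.19729277
edge 49 mid [0.462  0.0114] len 0.06963821 yaw -0.20027205
edge 65 mid [ 0.4387 -0.1059] len 0.09438422 yaw -0.20296378
```

```bash
python3 -m pendant '[75,-2,0,0,0,0,0,75,-4,0,0,0,0,0,75,-6,0,0,0,0,0,75,-8,0,0,0,0,0,75,-9,0,0,0,0,0,75,-10,0,0,0,0,0,75,-11,0,0,0,0,0,75,-12,0,0,0,0,0,75,-13,0,0,0,0,0,75,-13,0,0,0,0,0]'
python3 - <<'E'
from h import *
for n in('scene','top'):
    r=optics.get_image(n); plate(r)
E
```

```text
t: 8.62
eef_pos: [0.5685, -0.0562, 0.0168]
tool_rot: [0.995, -0.098, 0.002, -0.0]
ft_force: [6.5, -1.1, 0.7]
gripper_width: 0.708
grasp_force: 3.7
edge 82 mid [0.4643 0.0148] len 0.12007666 yaw -0.20379682
edge 76 mid [0.48   0.0072] len 0.1128398 yaw -0.19346473
edge 59 mid [0.4798 0.0152] len 0.08617732 yaw -0.20119411
edge 54 mid [0.4626 0.0142] len 0.07651359 yaw -0.19912395
edge 52 mid [ 0.4571 -0.0991] len 0.072218925 yaw -0.20014307
edge 65 mid [ 0.4386 -0.1058] len 0.0937659 yaw -0.20133123
```

```bash
python3 -m pendant '[75,-1,0,0,0,0,0,75,-2,0,0,0,0,0,75,-3,0,0,0,0,0,75,-4,0,0,0,0,0,75,-5,0,0,0,0,0,75,-6,0,0,0,0,0,75,-7,0,0,0,0,0,75,-8,0,0,0,0,0]';  python3 -m pendant '[75,-1,0,0,0,0,0,75,-2,0,0,0,0,0]'
python3 - <<'E'
from h import *
for n in('scene','top'):
    r=optics.get_image(n); plate(r)
E
```

```text
t: 9.38
eef_pos: [0.5603, -0.0547, 0.0167]
tool_rot: [0.995, -0.098, 0.001, -0.0]
ft_force: [6.3, -0.9, 1.3]
gripper_width: 0.703
grasp_force: 3.2
t: 9.55
eef_pos: [0.5579, -0.0543, 0.0167]
tool_rot: [0.995, -0.098, 0.001, -0.0]
ft_force: [3.8, -0.8, 2.6]
gripper_width: 0.705
grasp_force: 2.8
edge 46 mid [ 0.4385 -0.1261] len 0.061444215 yaw -0.26649413
edge 134 mid [0.4668 0.0077] len 0.12886406 yaw -0.18321782
edge 113 mid [0.4665 0.0181] len 0.08868325 yaw -0.20435438
edge 113 mid [ 0.4412 -0.1062] len 0.094938874 yaw -0.22280201
```

```bash
for i in 1 2; do python3 -m pendant '[75,-0.7,0,0,0,0,0,75,-1.4,0,0,0,0,0,75,-2,0,0,0,0,0]' | egrep 'eef|ft'; done
```

```text
eef_pos: [0.5578, -0.0542, 0.0168]
ft_force: [11.0, -5.5, -3.3]
eef_pos: [0.5578, -0.0542, 0.017]
ft_force: [14.7, -8.5, -6.4]
```

Run:
```python
from h import *
r=optics.get_image('scene'); s=r
a=cv2.resize(r["color"][150:250,280:370],None,fx=4.4,fy=5,interpolation=2)
r=optics.get_image('top'); b=cv2.resize(r["color"][160:260,300:400],None,fx=4,fy=5,interpolation=2)
cv2.imwrite("pics/m3.png",np.hstack([a,b]))
W=cloud(s); h=cv2.cvtColor(s["color"],cv2.COLOR_BGR2HSV); m=cv2.inRange(h,(5,180,80),(13,255,255))
v,u=np.where(m); k=(v>150)&(v<220)&(u>280)&(u<360); q=W[v[k],u[k]]; print(k.sum(),q.min(0),q.max(0),q.mean(0))
W0=cloud(dict(np.load("scene0.npz"))); q=W0[v[k],u[k]]; print(q.mean(0))
m=cv2.inRange(cv2.cvtColor(np.load("scene0.npz")["color"],cv2.COLOR_BGR2HSV),(5,180,80),(13,255,255)); v,u=np.where(m); k=(v>150)&(v<220)&(u>280)&(u<360); q=W0[v[k],u[k]]; print(k.sum(),q.min(0),q.max(0),q.mean(0))
```

```text
34 [ 0.4605 -0.0596  0.0533] [ 0.4799 -0.0291  0.0782] [ 0.4726 -0.0385  0.0672]
[ 0.4721 -0.0392  0.0665]
37 [ 0.4639 -0.0591  0.0537] [ 0.4786 -0.0294  0.0744] [ 0.4724 -0.0389  0.0659]
```

View pics/m3.png

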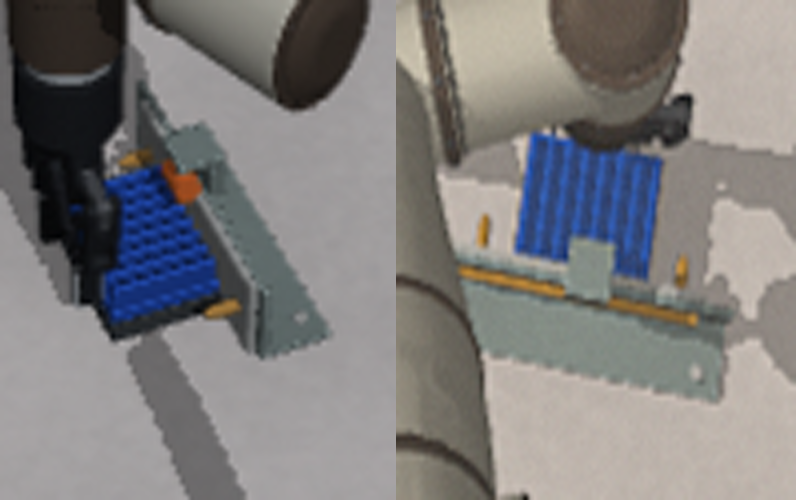

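Both studs stick out through the plate, at (222,308) and (135,158) in the scene half. The force steps up from 4 to 17 N without motion, so it looks flush. I'll press slightly harder to make sure, then measure the gap.

```bash
for i in 1 2; do python3 -m pendant '[75,-0.7,0,0,0,0,0,75,-1.4,0,0,0,0,0,75,-2,0,0,0,0,0]' | egrep 'eef|ft'; done
python3 - <<'E'
from h import *
for n in('scene','top'):
    r=optics.get_image(n); W=cloud(r); X=W@np.array([.9805,-.1967,0]); Y=W@np.array([.1967,.9805,0])-.05
    for lo,hi in((-.09,-.03),(.03,.09)):
        k=(Y>lo)&(Y<hi)&(X>.44)&(X<.48)&(W[...,2]>.047)&(W[...,2]<.062); print(n,lo,k.sum(),np.percentile(X[k],[1,10,50,90,99]))
E
```

```text
eef_pos: [0.558, -0.0542, 0.0175]
ft_force: [17.3, -11.3, -7.2]
eef_pos: [0.5581, -0.0541, 0.0181]
ft_force: [21.4, -14.7, -6.9]
scene -0.09 34 [0.4488 0.4505 0.4568 0.4611 0.4622]
scene 0.03 65 [0.448  0.4503 0.4567 0.4603 0.4676]
top -0.09 80 [0.448  0.4485 0.4536 0.4586 0.4602]
top 0.03 77 [0.448  0.4486 0.4534 0.4588 0.4598]
```

No movement at 26 N and the plate front is at 0.459, so it's flush. Backing off.

```bash
python3 -m pendant '[75,8,0,0,0,0,0,75,20,0,0,0,0,0,75,40,0,0,0,0,0,75,60,0,-20,0,0,0,75,80,0,-60,0,0,0,75,100,0,-100,0,0,0,75,120,0,-140,0,0,0,75,120,0,-180,0,0,0,75,120,0,-200,0,0,0,75,120,0,-200,0,0,0]'; python3 -m pendant '[75,0,40,0,0,0,0,75,0,80,0,0,0,0,75,0,120,0,0,0,0,75,0,160,0,0,0,0,75,0,200,0,0,0,0,75,0,200,0,0,0,0]'
python3 - <<'E'
from h import *
r=optics.get_image('scene'); a=cv2.resize(r["color"][150:250,280:370],None,fx=4.4,fy=5,interpolation=2)
s=r;r=optics.get_image('top'); b=cv2.resize(r["color"][160:260,300:400],None,fx=4,fy=5,interpolation=2)
cv2.imwrite("pics/m4.png",np.hstack([a,b]))
for n,r in(('scene',s),('top',r)):
    W=cloud(r); X=W@np.array([.9805,-.1967,0]); Y=W@np.array([.1967,.9805,0])-.05
    for lo,hi in((-.09,-.03),(.03,.09)):
        k=(Y>lo)&(Y<hi)&(X>.44)&(X<.48)&(W[...,2]>.047)&(W[...,2]<.062); print(n,lo,k.sum(),np.percentile(X[k],[1,10,50,90,99]))
def org(c):
    m=cv2.inRange(cv2.cvtColor(c,cv2.COLOR_BGR2HSV),(5,180,80),(13,255,255)); v,u=np.where(m); k=(v>150)&(v<220)&(u>280)&(u<360); return k.sum(),u[k].mean(),v[k].mean(),u[k].min(),u[k].max(),v[k].min(),v[k].max()
print(org(np.load("scene0.npz")["color"]),org(s["color"]))
E
```

```text
t: 11.68
eef_pos: [0.6678, -0.0766, 0.2221]
tool_rot: [0.995, -0.098, 0.003, -0.0]
ft_force: [1.4, -0.5, 1.3]
gripper_width: 0.711
grasp_force: 0.0
t: 12.18
eef_pos: [0.6229, -0.2775, 0.2132]
tool_rot: [0.995, -0.102, -0.005, -0.001]
ft_force: [0.8, 0.1, -0.7]
gripper_width: 0.703
grasp_force: 0.0
scene -0.09 32 [0.4486 0.4508 0.4556 0.4605 0.4616]
scene 0.03 60 [0.4483 0.4503 0.4564 0.4607 0.4615]Traceback (most recent call last):
  File "<stdin>", line 8, in <module>
    return _quantile_unchecked(
        a, q, axis, out, overwrite_input, method, keepdims, weights)
    return _ureduce(a,
                    func=_quantile_ureduce_func,
    ...<5 lines>...
                    overwrite_input=overwrite_input,
                    method=method)
    r = func(a, **kwargs)
    result = _quantile(arr,
                       quantiles=q,
    ...<2 lines>...
                       out=out,
                       weights=wgt)
    slices_having_nans = np.isnan(arr[-1, ...])
                                  ~~~^^^^^^^^^
IndexError: index -1 is out of bounds for axis 0 with size 0
```

View pics/m4.png

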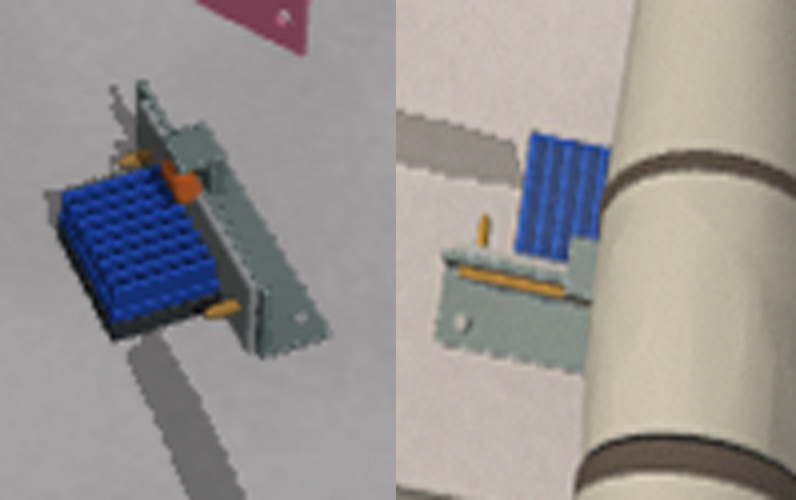

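Run:
```python
from h import *
s=optics.get_image('scene')
def org(c):
    m=cv2.inRange(cv2.cvtColor(c,cv2.COLOR_BGR2HSV),(3,150,60),(13,255,255)); v,u=np.where(m); k=(v>150)&(v<220)&(u>280)&(u<360); v,u=v[k],u[k]; return k.sum(),u.mean(),v.mean(),u.min(),u.max(),v.min(),v.max()
z=dict(np.load("scene0.npz"));print(org(z["color"]),org(s["color"]))
studs(s)
# expected rise in px of a 2.5 mm lift
P,K=s["pose"],s["K"]
def pr(p): c=P[:3,:3].T@(np.array(p)-P[:3,3]); return (K@c)[:2]/c[2]
print(pr([.4655,-.045,.065])-pr([.4655,-.045,.0625]))
```

```text
(np.int64(43), np.float64(320.69767441860466), np.float64(186.25581395348837), np.int64(317), np.int64(325), np.int64(182), np.int64(190)) (np.int64(40), np.float64(320.75), np.float64(186.175), np.int64(317), np.int64(325), np.int64(182), np.int64(190))
[310.5 181.2] 13 mean [ 0.4567 -0.1203] lo [ 0.4463 -0.1245] hi [ 0.4688 -0.1156]
[330.2 211.2] 19 mean [0.4876 0.0366] lo [0.4771 0.0306] hi [0.5006 0.0429]
[ 0.0136 -0.6109]
```

The catch is back in its down position: it moved less than 0.1 px, where a 2.5 mm lift would show 0.6 px. The scraper holds and the arm is clear.

```bash
python3 -c "
from station import close_job
print(close_job())"
```

```text
the job is handed in; nothing more can be done
None
```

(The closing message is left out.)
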